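# Load two sample containers into a bench incubation chamber through its push-to-open hatch

### The arm

A 7-joint arm with a two-finger parallel gripper is mounted at the origin on the work surface. World frame = base frame: x ahead of the robot, y to its left, z up, the work surface at z = 0. Lengths are in mm, angles in rad, forces in N, time in s.
With the tool pointing down it reaches from about 425 to 825 mm from the base axis. Payload 3.6 kg.
Tool frame: the origin (TCP) lies midway between the tips of the shut fingers; the grasp point (between the pads) lies 19 mm behind it; z points along the fingers, y is the direction in which the jaws open and shut (so a half turn about z gives the same grasp; the last joint's range is limited). The gripper opens to 93 mm and grips with 3 to 60 N. Pads are 15 mm wide; open, the fingers measure 128 mm over their backs; the gripper's body (75 mm by 188 mm) begins 65 mm behind the grasp point.
Start: joints at [-1.151, 0.615, -0.013, 1.423, 0.008, 1.103, -0.04], TCP at [280.23, 586.458, 218.64] pointing down, gripper open.
Joint ranges: [-3.12, 3.12], [-0.3, 2.06], [-1.34, 1.32], [0.26, 2.42], [-1.36, 4.5], [0.01, 1.98], [-2.84, 2.84]. Speed limits (rad/s): [2.79, 2.79, 3.14, 3.14, 3.14, 3.14, 3.14].

### API

Orientations are given as a unit quaternion [x, y, z, w].
In Python, from cell import readout, cams, job_done gives the robot as it stands. The module is installed in compiled form; this text tells all that it offers.
- The arm moves only by the shell command python3 -m inch 'ROWS' [OPENING]. ROWS is JSON, one flat list of numbers, 4 for each row, row after row: the shift along the tool's x, y, z in m, then the turn about the tool's z in degrees. A call has 1 to 10 rows; each row shifts and turns the commanded pose from where the row before left it, along the tool's axes as they then stand; what a row does not reach is not made up. A row lasts 1/12 s, in which the tool goes at most 41.7 mm and 7.16 degrees, less where a joint would pass 70% of its speed; a pose out of reach is approached as far as the arm can. A call with a gripper value outside its range is refused whole. OPENING is the closure, from -1 (fully open) to 1 (shut), set as the call begins (- or left out, the last holds). The fingers move at their own pace and stop on an object; the grip force is fixed at half the most. Time passes only in rows, so rows that do not move let the fingers close. It gives the time, the measured TCP pose, the force and the opening at its end, in the units of the state.
- readout.read_state(): the state, without advancing time (a new reading comes with each control period).
- cams.snapshot(name): name is "scene" or "top" or "wrist"; returns the picture (384x512x3 uint8, red, green, blue); there is no depth.
- cams.calibration(name): a dict with "intrinsics" (3x3 intrinsics, pixels), "view" (4x4, takes a point from world to camera coordinates); the wrist camera has in their place "T_tool_cam" (4x4, takes a point from camera to tool coordinates, whose origin is the TCP and whose axes are the flange's). Camera axes: x right, y down, z forward; pixel columns grow to the right and rows downward; lengths in mm; the calibration is good to about 2 mm. A picture is of the moment at which its call begins: read the wrist's pose just before it. calibration takes no time and is no camera call.
- job_done(): hands the job in, once; it reports no verdict.
The state is a dict: "t": time; "joint_pos": joint angles; "joint_velocities": joint speeds; "effort": joint torques, N m; "tcp_pos": TCP position; "eef_rot": TCP orientation; "force": force on the tool from outside, world axes, zero at the start; "torque": the same for the moment, N m; "finger_gap": finger opening in mm.
Only numpy, scipy, OpenCV 4.12 (cv2) and the standard library are available. Lean on these libraries where they do the work, as an engineer would, in place of code of your own. Each camera call takes 0.05 s, during which the arm holds its last target.

### The job

Push the sloping hatch of the incubation chamber so that its catch lets it pop ajar, swing it right down open, and leave it open. Then pass the two capped sample containers through the port, keeping them upright and letting neither them nor the robot touch the port's rim: stand the squat jar on the chamber floor in the left bay and the slim tube in the right bay (left and right as seen from the robot), let go and leave them standing. Do not disturb the dropper bottles and other things on the bench.

Things in the scene. Friction and masses are not known exactly. Their poses are not given: they have to be found in the camera images.
- chamber: fixed white incubator, 320 wide, 210 deep, 158 mm high; clear roof and sides. Origin at table level under the middle of its front foot; x into the chamber, y left, z up. In this frame the front is vertical up to z 70 at x 0, then leans back 45 degrees to x 88, z 158, where the flat roof begins. Inner floor at z 50, free from x 5 to 155 and y -155 to 155 mm
- port_rim: fixed leaning panel round the port, 5 mm thick: not to be touched. Origin at its lower edge (chamber x 0, y 0, z 70 mm) on its outer face; x points inward square to the panel (45 degrees down), y left, z up the slope. The rectangular port spans y -105 to 105 and z 12 to 98 in this frame; the panel ends at z 125 and y +-160 mm
- port_center (a point): centre of the port, on the panel's outer face; axes as port_rim. Port 210 mm wide (y), 86 mm up the slope (z)
- hatch (a joint): angle (rad) of the grey hatch that fills the port, flush, hinged at its lower edge. 0 shut (catch holds), negative pushed in (stop -0.13). Pushed in to -0.1 (6 N square to the panel, 7 mm near the top; first contact may jolt 10 N, keep pushing) the catch lets go; as the finger withdraws a spring swings it out to about 0.6, where it rests ajar. 0.79 is vertical; beyond, it falls slowly open by its weight to its stop at 2.6 and stays
- hatch_hinge (a point): middle of the hatch's hinge line (13 mm up the panel, on its outer face); fixed; axes as port_rim. The hatch is 206 mm wide and 5 mm thick. Falling open from vertical takes about 2 s; open, it slopes 20 degrees down from the hinge towards the robot
- hatch_push (a point): middle of the hatch 65 mm up from the hinge, on its outer face: a good place to push. Moves with the hatch; x square to the hatch, inward; z from hinge to top edge
- hatch_top (a point): middle of the hatch's upper free edge, outer face, 83 mm from the hinge; moves with it, axes as hatch_push. When ajar, a gap of some 45 mm opens between this edge and the port's upper edge, through which fingers from above can push it from behind. A steel strike 20 mm tall is on its inner face at y 89 to 99 mm, the catch is in the port's top at the same y
- bay_left (a point): point on the inner floor in the left bay, 70 mm into the chamber and 31 mm left of its middle (a rib 5 mm high, 4 mm thick along the middle divides the bays): a good place for the middle of the jar's foot; axes of chamber
- bay_right (a point): point on the inner floor in the right bay, 70 mm into the chamber and 31 mm right of its middle: a good place for the middle of the tube's foot; axes of chamber
- jar_center (a point): centre (25 mm up) of the squat jar: white cylinder 44 mm diameter, 50 mm high with a grey screw cap of the same diameter, about 90 g, standing on the table; z is its own axis
- tube_center (a point): centre (31 mm up) of the slim tube: white cylinder 26 mm diameter, 62 mm high, flat foot, grey screw cap of the same diameter, about 50 g, standing on the table; z is its own axis
- jar: the squat jar; origin at the centre of its underside
- tube: the slim tube; origin at the centre of its underside
- dropper_a: bystander: white dropper bottle, loose, 28 mm diameter, 45 mm high to the shoulder and 74 mm with its thin pointed nozzle; origin at the centre of its underside. Stays where it is
- dropper_b: bystander: white dropper bottle, loose, 28 mm diameter, 45 mm high to the shoulder and 74 mm with its thin pointed nozzle; origin at the centre of its underside. Stays where it is
- dropper_c: bystander: white dropper bottle, loose, 28 mm diameter, 45 mm high to the shoulder and 74 mm with its thin pointed nozzle; origin at the centre of its underside. Stays where it is
- dropper_d: bystander: white dropper bottle, loose, 28 mm diameter, 45 mm high to the shoulder and 74 mm with its thin pointed nozzle; origin at the centre of its underside. Stays where it is
- dishes: bystander: two stacked glass culture dishes, loose, 93 mm diameter, 17 mm high; origin at the centre of the underside
- slide_box: bystander: slide box, loose, 87 by 102 mm, 36 mm high; origin at the centre of the underside
- tally: bystander: steel hand counter, loose, 44 mm diameter, 32 mm high; origin at the centre of the underside
There are look-alikes about, which are no part of the job. What is shaped like the jar but purple is not meant.

How it is judged (in metres and radians):
On the way, in this order (a step that is already met when the one before it is completed fails the run):
1. the hatch has been pushed and has popped ajar (value of joint hatch between 0.3 and 1.2 rad), for 0.1 s.
2. the hatch is swung right down open (value of joint hatch above 2.3 rad), for 0.2 s.
At the end, for the whole second after the job is handed in: The hatch is open (over 2.3 rad); the squat jar stands upright (within 0.1 rad), at rest on the chamber floor (within 4 mm), wholly inside, in the left bay (its middle 18 to 120 mm left of the chamber's middle); the slim tube stands likewise in the right bay (12 to 130 mm right) (value of joint hatch above 2.3 rad and x of jar_center in the frame of chamber between 0.03 and 0.145 m and y of jar_center in the frame of chamber between 0.018 and 0.12 m and z of jar_center in the frame of chamber between 0.071 and 0.079 m and angle between each of jar_center, tube_center's own z axis and vertical below 0.1 rad and linear speed of each of jar, tube below 0.02 m/s and x of tube_center in the frame of chamber between 0.025 and 0.145 m and y of tube_center in the frame of chamber between -0.13 and -0.012 m and z of tube_center in the frame of chamber between 0.077 and 0.085 m); the robot touches nothing.
It fails at once if something presses on the port's rim with more than 1.5 N (contact force between anything else and port_rim above 1.5 N).
It fails at once if a sample container is tilted more than 0.6 rad (angle between any of jar_center, tube_center's own z axis and vertical above 0.6 rad).
It fails at once if a bystander is moved more than 20 mm (distance of any of dropper_a, dropper_b, dropper_c, dropper_d, dishes, slide_box, tally from where it was at the start of the episode above 0.02 m).
It fails at once if a dropper bottle is knocked over (angle between any of dropper_a, dropper_b, dropper_c, dropper_d's own z axis and vertical above 0.5 rad).
It also fails if it takes over 72 s, if anything falls off the work surface, if the arm or the gripper's body presses on something with over 40 N, if the wrist force passes 120 N, or if a joint passes its speed limit or range.

## Working session

There is one attempt and no reset: what is moved stays moved. The work goes in short steps, Python scripts to look and compute and a shell command to move; the robot and the scene stay as the last step left them, time stands still between calls to the robot, and variables do not carry over. Pictures are saved under pics/ and viewed, and the job is handed in when it is done.

```bash
ls; mkdir -p pics; python3 - <<'E'
from cell import readout,cams
import cv2,numpy as np
print(readout.read_state())
for n in ["scene","top","wrist"]:
    im=cams.snapshot(n); cv2.imwrite(f"pics/{n}0.png",im[:,:,::-1])
    c=cams.calibration(n); print(n,{k:np.round(v,3).tolist() for k,v in c.items()})
E
```

```text
pics
{'t': 0.0, 'joint_pos': array([-1.1514797 ,  0.61591443, -0.01262907,  1.42487394,  0.00811757,
        1.10338917, -0.04039427]), 'joint_velocities': array([ 0.00131294, -0.00030618, -0.00031299,  0.00060295, -0.00111811,
       -0.00145787,  0.00019217]), 'effort': array([ 4.42145883e-04, -4.58932972e+01,  2.09139897e-01, -1.65742189e+01,
       -6.10475382e-02,  2.03734328e-02,  2.15942136e-04]), 'tcp_pos': array([279.92964883, 585.76833556, 217.49251747]), 'eef_rot': array([ 2.21022658e-01,  9.75267850e-01, -1.24056960e-03, -2.58495982e-04]), 'force': array([-0.24200286,  0.00657515,  0.24658133]), 'torque': array([0.00960178, 0.00301121, 0.063755  ]), 'finger_gap': 93.07677224496999}
scene {'intrinsics': [[369.776, 0.0, 256.274], [0.0, 369.776, 190.487], [0.0, 0.0, 1.0]], 'view': [[0.556, 0.831, -0.002, -259.555], [0.596, -0.401, -0.696, -212.711], [-0.579, 0.386, -0.718, 1339.315], [0.0, 0.0, 0.0, 1.0]]}
top {'intrinsics': [[370.878, 0.0, 260.572], [0.0, 370.878, 188.973], [0.0, 0.0, 1.0]], 'view': [[0.021, -0.999, -0.028, 7.858], [-0.983, -0.016, -0.181, 499.453], [0.18, 0.031, -0.983, 1048.968], [0.0, 0.0, 0.0, 1.0]]}
wrist {'intrinsics': [[341.023, 0.0, 256.866], [0.0, 341.023, 189.078], [0.0, 0.0, 1.0]], 'T_tool_cam': [[-0.001, -0.97, -0.243, 66.099], [1.0, -0.0, -0.001, 0.751], [0.001, -0.243, 0.97, -166.152], [0.0, 0.0, 0.0, 1.0]]}
```

View pics/scene0.png

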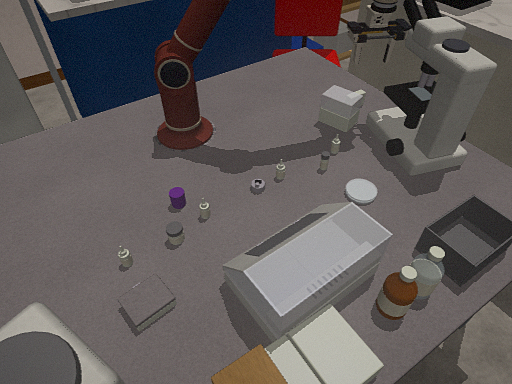

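View pics/top0.png

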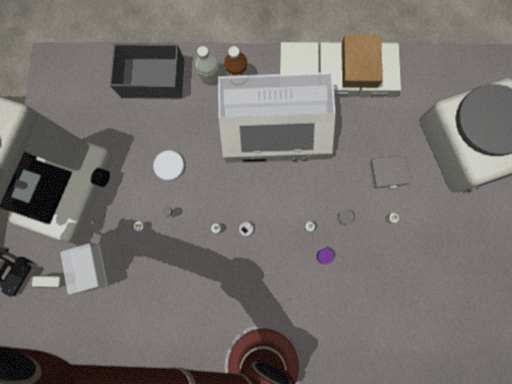

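View pics/wrist0.png

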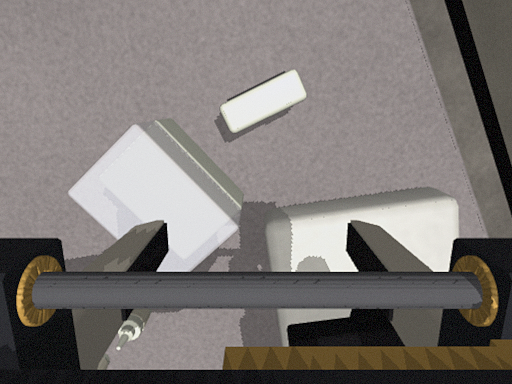

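```bash
python3 - <<'E'
import cv2
t=cv2.imread("pics/top0.png"); s=cv2.imread("pics/scene0.png")
cv2.imwrite("pics/topc.png",cv2.resize(t[65:175,205:350],None,fx=5,fy=5,interpolation=cv2.INTER_CUBIC))
cv2.imwrite("pics/topd.png",cv2.resize(t[195:275,125:415],(0,0),fx=2.7,fy=2.7,interpolation=cv2.INTER_CUBIC))
cv2.imwrite("pics/scc.png",cv2.resize(s[195:345,215:400],None,fx=4,fy=4,interpolation=cv2.INTER_CUBIC))
cv2.imwrite("pics/scd.png",cv2.resize(s[130:280,100:370],None,fx=2.9,fy=2.9,interpolation=cv2.INTER_CUBIC))
E
```

```text
(no output)
```

View pics/topc.png

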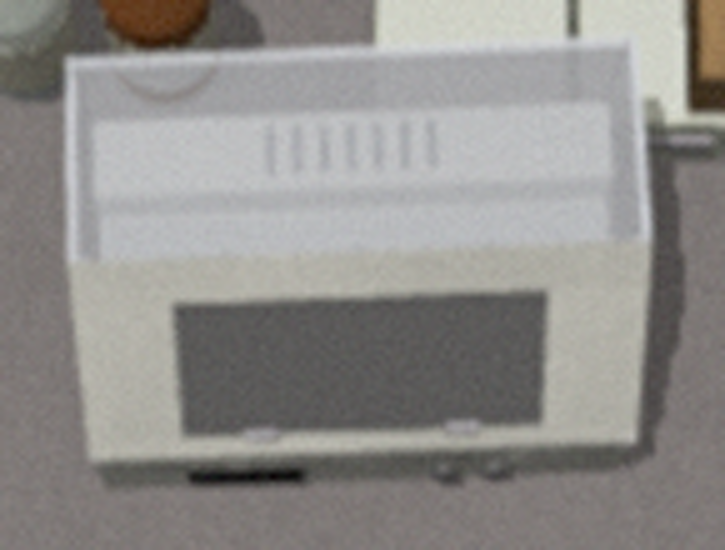

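View pics/topd.png

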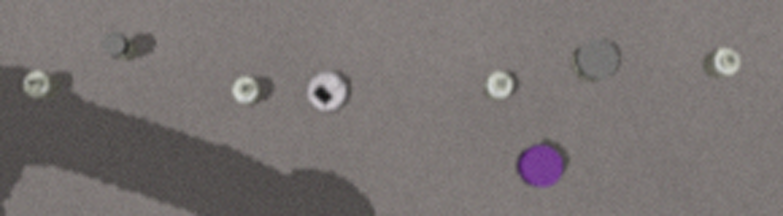

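View pics/scc.png

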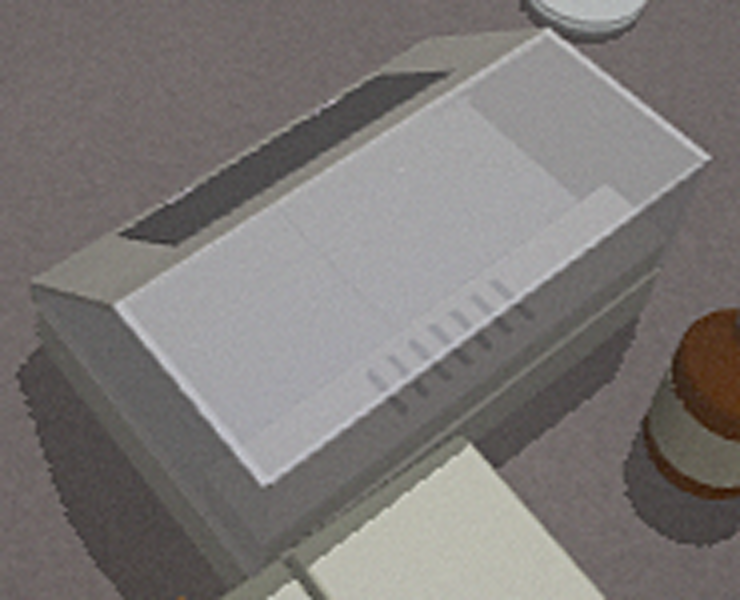

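View pics/scd.png

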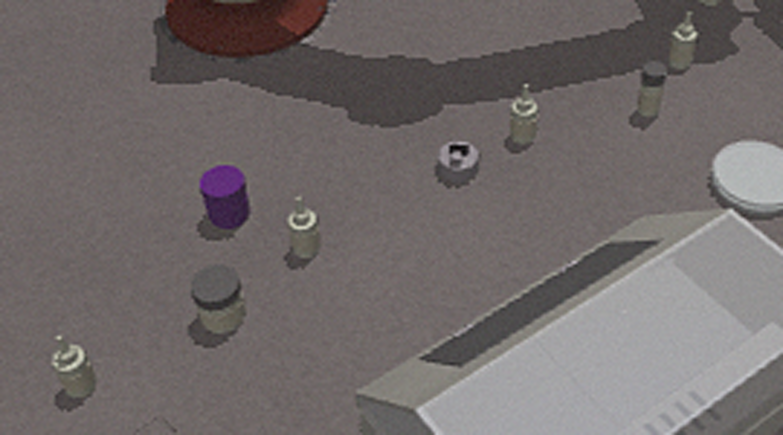

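```bash
cat > h.py <<'E'
import numpy as np
from cell import readout,cams
from scipy.spatial.transform import Rotation as R
from scipy.optimize import least_squares
C={n:(np.array(cams.calibration(n)["intrinsics"]),np.array(cams.calibration(n)["view"])) for n in("scene","top")}
def proj(n,P):
    K,V=C[n]; p=V@np.append(P,1); q=K@p[:3]; return q[:2]/q[2]
def wristcam(st):
    c=cams.calibration("wrist"); T=np.eye(4);T[:3,:3]=R.from_quat(st["eef_rot"]).as_matrix();T[:3,3]=st["tcp_pos"]
    return np.array(c["intrinsics"]), np.linalg.inv(T@np.array(c["T_tool_cam"]))
def ray(KV,uv,z):
    K,V=KV; Vi=np.linalg.inv(V); d=Vi[:3,:3]@np.linalg.inv(K)@np.array([*uv,1]); o=Vi[:3,3]; return o+d*(z-o[2])/d[2]
def port(y,s): return [s*.7071,y,70+s*.7071]
E
cat > fit.py <<'E'
from h import *
obs=[]
f=lambda U,sc,o:(np.array(U)+.5)/sc-.5+np.array(o)
def cw(p,P):
    x,y,a=p[:3]; c,s=np.cos(a),np.sin(a); return np.array([x+c*P[0]-s*P[1],y+s*P[0]+c*P[1],P[2]])
for P,U in [([88,160,158],(72,262)),([88,-160,158],(648,240)),([210,160,158],(68,57)),([210,-160,158],(632,40)),([0,160,70],(90,460)),([0,-160,70],(636,442)),
  (port(103,13),(183,437)),(port(-103,13),(541,423)),(port(103,96),(174,306)),(port(-103,96),(547,291))]: obs.append(("top",P,f(U,5,(205,65))))
for P,U in [([88,-160,158],(117,303)),([88,160,158],(548,30)),([210,160,158],(708,157)),([210,-160,158],(266,485)),([0,-160,70],(35,285)),(port(-103,96),(175,244)),(port(103,96),(450,72))]: obs.append(("scene",P,f(U,4,(215,195))))
def run(sel):
    r=least_squares(lambda p:np.concatenate([proj(n,cw(p,P))-u for n,P,u in obs if n in sel]),[650,0,0],loss='soft_l1',x_scale=[10,10,.1])
    print(sel,r.x,np.degrees(r.x[2]),r.cost)
    for n,P,u in obs:
        if n in sel: print(n,np.round(P),np.round(proj(n,cw(r.x,P))-u,1))
run(("top",));run(("scene",));run(("top","scene"))
# objects
g=lambda U,V:f((U,V),2.7,(125,195))
for nm,uv,z in [("jar",g(598,59),50),("tube",g(117,44),62),("dropL",g(36,83),60),("drop2",g(245,89),60),("tally",g(327,91),32),("drop3",g(500,84),60),("drop4",g(727,61),60),("purple",g(541,165),50),("dish",(169,165),17),("sbox",(391,171),36)]:
    print(nm,np.round(ray(C["top"],uv,z)))
q=lambda U,V:f((U,V),2.9,(100,130))
for nm,uv,z in [("jar",q(217,284),50),("tube",q(653,72),62),("purple",q(223,182),50)]: print("sc",nm,np.round(ray(C["scene"],uv,z)))
E
python3 fit.py
```

```text
('top',) [ 5.97676671e+02 -2.95921871e+01  4.93869750e-02] 2.8296652327152296 2.0764895176278015
top [ 88 160 158] [-0.9  0.1]
top [  88 -160  158] [0.7 0.2]
top [210 160 158] [-0.4 -0. ]
top [ 210 -160  158] [ 1.1 -1.2]
top [  0 160  70] [-0. -0.]
top [   0 -160   70] [-0.  -0.2]
top [  9. 103.  79.] [0.4 0. ]
top [   9. -103.   79.] [-0.4  0.3]
top [ 68. 103. 138.] [0.2 0.1]
top [  68. -103.  138.] [-0.4  0.3]
('scene',) [ 5.95982670e+02 -2.86423336e+01  5.38588968e-02] 3.0858874762439363 2.7030468880437333
scene [  88 -160  158] [-0.9  0.5]
scene [ 88 160 158] [-0. -1.]
scene [210 160 158] [ 0.9 -0.3]
scene [ 210 -160  158] [-0.   0.7]
scene [   0 -160   70] [-1.2 -0.9]
scene [  68. -103.  138.] [0.8 0.1]
scene [ 68. 103. 138.] [ 0.3 -0.2]
('top', 'scene') [ 5.96979025e+02 -2.92054340e+01  5.18243839e-02] 2.969318474004269 5.859512363852726
top [ 88 160 158] [-1.1  0.5]
top [  88 -160  158] [0.5 0.3]
top [210 160 158] [-0.7  0.3]
top [ 210 -160  158] [ 0.8 -1.1]
top [  0 160  70] [-0.2  0.3]
top [   0 -160   70] [-0.2 -0.1]
top [  9. 103.  79.] [0.3 0.3]
top [   9. -103.   79.] [-0.6  0.5]
top [ 68. 103. 138.] [-0.   0.4]
top [  68. -103.  138.] [-0.6  0.5]
scene [  88 -160  158] [-1.1  0.9]
scene [ 88 160 158] [ 0.1 -0.5]
scene [210 160 158] [1.1 0.3]
scene [ 210 -160  158] [-0.3  1.3]
scene [   0 -160   70] [-1.3 -0.5]
scene [  68. -103.  138.] [0.8 0.5]
scene [ 68. 103. 138.] [0.4 0.2]
jar [ 422. -231.   50.]
tube [427. 283.  62.]
dropL [384. 368.  60.]
drop2 [382. 144.  60.]
tally [383.  58.  32.]
drop3 [ 392. -126.   60.]
drop4 [ 421. -364.   60.]
purple [ 309. -170.   50.]
dish [575. 302.  17.]
sbox [ 562. -370.   36.]
sc jar [ 424. -229.   50.]
sc tube [430. 282.  62.]
sc purple [ 310. -170.   50.]
```

```bash
cat >> h.py <<'E'
CH=np.array([597.0,-29.2,0.0518])
def ch2w(P):
    c,s=np.cos(CH[2]),np.sin(CH[2]); return np.array([CH[0]+c*P[0]-s*P[1],CH[1]+s*P[0]+c*P[1],P[2]])
def w2ch(W):
    c,s=np.cos(CH[2]),np.sin(CH[2]); d=np.array(W)-[CH[0],CH[1],0]; return np.array([c*d[0]+s*d[1],-s*d[0]+c*d[1],d[2]])
def plan(W,yaw_deg=None):
    """tool shift in mm (after turning) and turn about tool z"""
    st=readout.read_state(); M=R.from_quat(st["eef_rot"]).as_matrix()
    y=np.degrees(np.arctan2(M[1,1],M[0,1])); t=0
    if yaw_deg is not None: t=-((yaw_deg-y+90)%180-90)
    M2=M@R.from_euler('z',t,degrees=True).as_matrix()
    d=M2.T@(np.array(W)-st["tcp_pos"]); print("t",round(st["t"],2),"yaw",y.round(1),"turn",np.round(t,2),"shift",d.round(1),"dist",np.linalg.norm(d).round(0),"rows>=",max(np.linalg.norm(d)/41.7).round(1) if 0 else np.round(np.linalg.norm(d)/41.7,1))
    print("now ch",w2ch(st["tcp_pos"]).round(1),"F",np.round(st["force"],1),"gap",round(st["finger_gap"],1), "j",np.round(st["joint_pos"],2))
E
python3 -c "
from h import *
plan(ch2w([30,0,200]),92.97)"
```

```text
t 0.15 yaw 64.5 turn -28.5 shift [-314.8 -630.7   18.5] dist 705.0 rows>= 16.9
now ch [-284.8  630.8  217.8] F [-0.5  0.9  0.3] gap 92.8 j [-1.15  0.62 -0.01  1.42  0.01  1.1  -0.04]
```

```bash
python3 -m inch '[0,0,0,-7.12, 0,0,0,-7.12, 0,0,0,-7.12, 0,0,0,-7.12, -0.0157,-0.0315,0,0, -0.0157,-0.0315,0,0, -0.0157,-0.0315,0,0, -0.0157,-0.0315,0,0, -0.0157,-0.0315,0,0, -0.0157,-0.0315,0,0]' 1
python3 -m inch '[-0.0157,-0.0315,0,0, -0.0157,-0.0315,0,0, -0.0157,-0.0315,0,0, -0.0157,-0.0315,0,0, -0.0157,-0.0315,0,0, -0.0157,-0.0315,0,0, -0.0157,-0.0315,0,0, -0.0157,-0.0315,0,0, -0.0157,-0.0315,0,0, -0.0157,-0.0315,0,0]'
python3 -c "
from h import *
plan(ch2w([30,0,200]),92.97)"
```

```text
t: 0.98
tcp_pos: [384.5, 400.8, 218.5]
eef_rot: [-0.026, 1.0, -0.0, -0.0]
force: [0.7, -0.3, 0.0]
finger_gap: 30.9
t: 1.82
tcp_pos: [557.4, 94.3, 218.5]
eef_rot: [-0.026, 1.0, -0.0, -0.0]
force: [0.7, 0.2, 0.3]
finger_gap: 0.3
t 1.82 yaw 92.9 turn -0.03 shift [ -63.2 -125.4   18.5] dist 142.0 rows>= 3.4
now ch [-33.2 125.4 218.5] F [0.7 0.2 0.3] gap 0.3 j [-0.14  0.48 -0.1   1.67  0.05  0.99  1.36]
```

```bash
python3 -m inch '[-0.008,-0.0314,0,0, -0.008,-0.0314,0,0, -0.008,-0.0314,0,0, -0.008,-0.0314,0,0, 0,0,0,0, 0,0,0,0]'
python3 - <<'E'
from h import *
import cv2
plan(ch2w([37.7,0,136]),92.97)
st=readout.read_state(); KV=wristcam(st); im=cams.snapshot("wrist")[:,:,::-1].copy()
cv2.imwrite("pics/w1raw.png",im)
K,V=KV
for P in [port(105,12),port(-105,12),port(105,98),port(-105,98),[0,160,70],[0,-160,70],[88,160,158],[88,-160,158]]:
    p=V@np.append(ch2w(P),1); q=K@p[:3]; u=(q[:2]/q[2]); print(P,u.round(1))
    cv2.drawMarker(im,tuple(int(round(x)) for x in u),(0,0,255),cv2.MARKER_CROSS,10,1)
cv2.imwrite("pics/w1.png",cv2.resize(im,(768,576)))
E
```

```text
t: 2.32
tcp_pos: [595.3, -30.9, 218.0]
eef_rot: [-0.023, 1.0, -0.001, -0.001]
force: [0.4, 0.8, -0.1]
finger_gap: 0.6
t 2.32 yaw 92.6 turn -0.34 shift [-39.6   1.7  82. ] dist 91.0 rows>= 2.2
now ch [ -1.8  -1.6 218. ] F [ 0.4  0.8 -0.1] gap 0.6 j [ 0.07  0.53 -0.08  1.59  0.05  1.03  1.59]
[8.485199999999999, 105, 78.48519999999999] [372.6 188.1]
[8.485199999999999, -105, 78.48519999999999] [145.3 189.5]
[69.2958, 105, 139.29579999999999] [391.9 280.9]
[69.2958, -105, 139.29579999999999] [127.4 282.3]
[0, 160, 70] [428.9 176.9]
[0, -160, 70] [ 89.2 179. ]
[88, 160, 158] [472.4 315.6]
[88, -160, 158] [ 48.  317.6]
```

View pics/w1.png

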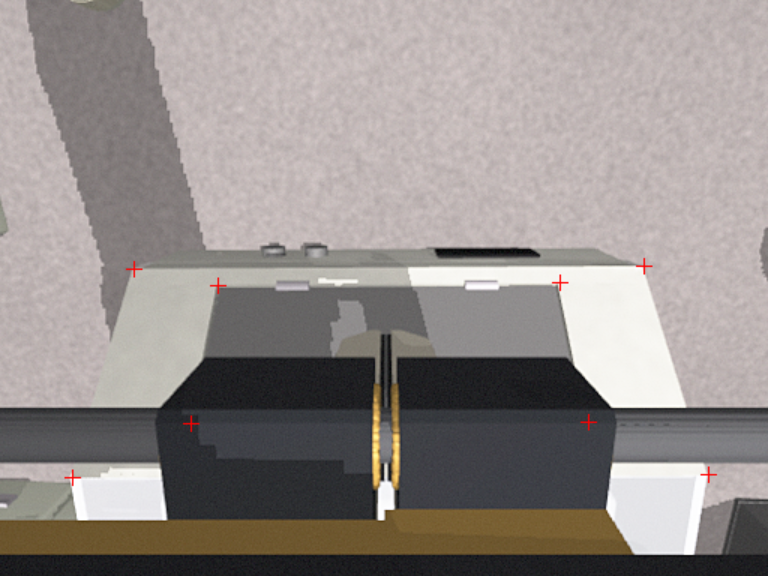

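```bash
python3 -m inch '[-0.013,0,0.0,-0.3, -0.013,0,0.02,0, -0.013,0,0.02,0, 0,0,0.02,0, 0,0,0.02,0, 0,0,0,0, 0,0,0,0, 0,0,0,0]'
python3 -c "
from h import *
plan(ch2w([47.7,0,125]),92.97)"
```

```text
t: 3.03
tcp_pos: [634.9, -24.2, 139.9]
eef_rot: [-0.029, 1.0, 0.0, 0.001]
force: [-0.3, 0.4, 0.8]
finger_gap: 0.5
t 3.03 yaw 93.3 turn 0.38 shift [-9.6 -3.  14.9] dist 18.0 rows>= 0.4
now ch [ 38.1   3.  139.9] F [-0.3  0.4  0.8] gap 0.5 j [ 0.05  0.67 -0.08  1.56  0.06  0.91  1.58]
```

```bash
python3 -m inch '[-0.002,0,0.003,0, -0.002,0,0.003,0, -0.002,0,0.003,0, -0.002,0,0.003,0, -0.001,0,0.001,0, -0.001,0,0.001,0, -0.001,0,0.001,0, -0.001,0,0.001,0, 0,0,0,0, 0,0,0,0]'
python3 -c "
from h import *
plan(ch2w([47.7,0,125]),92.97)"
```

```text
t: 3.87
tcp_pos: [645.1, -25.0, 124.2]
eef_rot: [-0.028, 1.0, -0.0, -0.001]
force: [-4.5, -0.6, 9.2]
finger_gap: 0.3
t 3.87 yaw 93.2 turn 0.26 shift [ 0.5 -1.7 -0.8] dist 2.0 rows>= 0.0
now ch [ 48.2   1.7 124.2] F [-4.5 -0.6  9.2] gap 0.3 j [ 0.05  0.7  -0.08  1.54  0.06  0.9   1.58]
```

```bash
python3 -m inch '[-0.001,0,0.001,0, -0.001,0,0.001,0, -0.001,0,0.001,0, -0.001,0,0.001,0, -0.001,0,0.001,0, -0.001,0,0.001,0, 0,0,0,0, 0,0,0,0]'
python3 -c "
from h import *
plan(ch2w([47.7,0,125]),92.97)"
```

```text
t: 4.53
tcp_pos: [649.5, -24.9, 119.6]
eef_rot: [-0.028, 1.0, -0.0, -0.003]
force: [-5.4, -1.0, 9.4]
finger_gap: 0.4
t 4.53 yaw 93.2 turn 0.25 shift [ 5.  -1.6 -5.4] dist 8.0 rows>= 0.2
now ch [ 52.7   1.6 119.6] F [-5.4 -1.   9.4] gap 0.4 j [ 0.05  0.72 -0.08  1.53  0.06  0.9   1.58]
```

```bash
python3 -m inch '[-0.001,0,0.001,0, -0.001,0,0.001,0, -0.0005,0,0.0005,0, 0,0,0,0, 0,0,0,0]'
python3 -c "
from h import *
plan(ch2w([47.7,0,125]),92.97)"
```

```text
t: 4.95
tcp_pos: [650.0, -24.9, 118.9]
eef_rot: [-0.028, 1.0, -0.0, -0.005]
force: [-15.3, -0.4, 27.0]
finger_gap: 0.3
t 4.95 yaw 93.2 turn 0.24 shift [ 5.5 -1.6 -6.1] dist 8.0 rows>= 0.2
now ch [ 53.2   1.6 118.9] F [-15.3  -0.4  27. ] gap 0.3 j [ 0.05  0.72 -0.08  1.52  0.06  0.91  1.58]
```

```bash
python3 -m inch '[0.004,0,-0.004,0, 0.008,0,-0.008,0, 0.015,0,-0.018,0, 0.02,0,-0.02,0, 0.02,0,-0.025,0, 0,0,-0.02,0, 0,0,0,0, 0,0,0,0]'
python3 - <<'E'
from h import *
import cv2
plan(ch2w([46,0,185]),92.97)
im=cams.snapshot("scene")[:,:,::-1]; cv2.imwrite("pics/s2.png",cv2.resize(im[180:350,200:410],(0,0),fx=3.5,fy=3.5))
im=cams.snapshot("wrist")[:,:,::-1]; cv2.imwrite("pics/w2.png",im)
E
```

```text
t: 5.62
tcp_pos: [588.6, -28.3, 210.2]
eef_rot: [-0.028, 1.0, -0.0, 0.002]
force: [0.8, -0.1, -1.3]
finger_gap: 0.5
t 5.62 yaw 93.2 turn 0.26 shift [-54.3  -1.3  25.4] dist 60.0 rows>= 1.4
now ch [ -8.3   1.3 210.2] F [ 0.8 -0.1 -1.3] gap 0.5 j [ 0.07  0.53 -0.09  1.62  0.05  0.99  1.59]
```

View pics/s2.png

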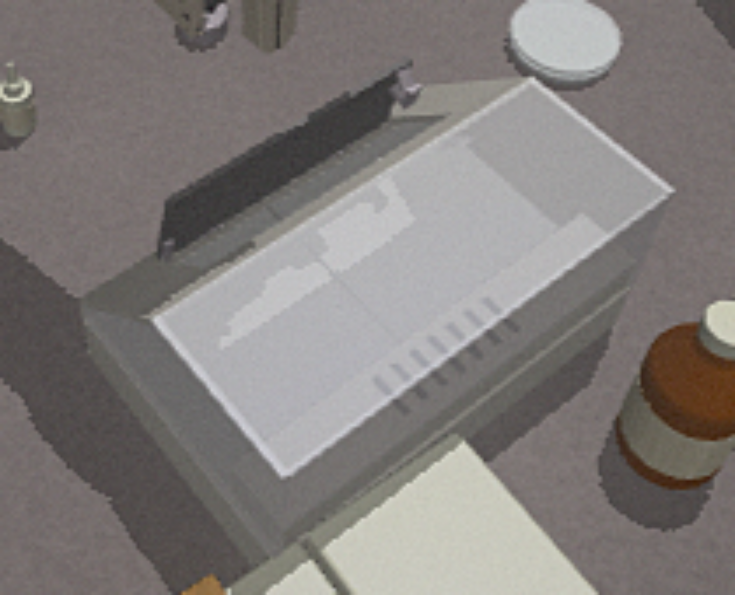

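View pics/w2.png

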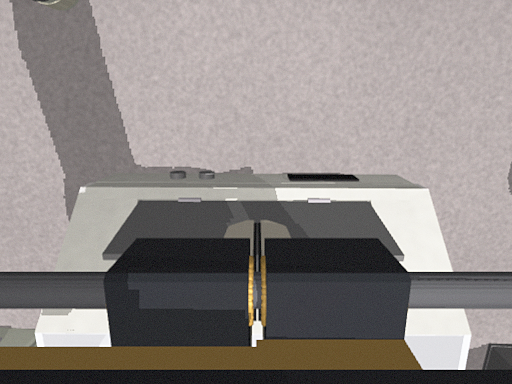

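```bash
python3 -m inch '[-0.02,0,0,0, -0.02,0,0,0, -0.018,0,0,0, 0,0,0.02,0, 0,0,0.02,0, 0,0,0.02,0, 0,0,0.006,0, 0,0,0,0, 0,0,0,0]'
python3 -c "
from h import *
plan(ch2w([0,0,145]),92.97)"
```

```text
t: 6.47
tcp_pos: [645.7, -25.0, 142.5]
eef_rot: [-0.028, 1.0, 0.0, -0.001]
force: [1.3, -0.6, 0.8]
finger_gap: 0.5
t 6.47 yaw 93.2 turn 0.27 shift [48.9 -1.7 -2.4] dist 49.0 rows>= 1.2
now ch [ 48.9   1.7 142.5] F [ 1.3 -0.6  0.8] gap 0.5 j [ 0.05  0.68 -0.08  1.52  0.06  0.94  1.58]
```

```bash
python3 -m inch '[0.008,0,0,0, 0.008,0,0,0, 0.007,0,0,0, 0.007,0,0,0, 0.007,0,0,0, 0.007,0,0,0, 0.007,0,0,0, 0.007,0,0,0, 0.006,0,0,0, 0,0,0,0]'
python3 -m inch '[0,0,-0.01,0, 0,0,-0.01,0, 0,0,-0.015,0, 0,0,-0.015,0, 0,0,-0.015,0, 0,0,-0.015,0, 0,0,0,0, 0,0,0,0, 0,0,0,0, 0,0,0,0]'
python3 - <<'E'
from h import *
import cv2
plan([423,-230,150],62)
im=cams.snapshot("scene")[:,:,::-1]; cv2.imwrite("pics/s3.png",cv2.resize(im[180:350,200:410],(0,0),fx=3.5,fy=3.5))
E
```

```text
t: 7.3
tcp_pos: [579.9, -28.9, 143.0]
eef_rot: [-0.028, 1.0, -0.0, -0.001]
force: [-0.6, -0.3, -0.5]
finger_gap: 0.4
t: 8.13
tcp_pos: [581.2, -28.6, 222.2]
eef_rot: [-0.028, 1.0, 0.0, -0.001]
force: [-1.0, 0.3, 0.4]
finger_gap: 0.6
t 8.13 yaw 93.2 turn 31.24 shift [  45.  -252.    72.5] dist 266.0 rows>= 6.4
now ch [-15.7   1.4 222.2] F [-1.   0.3  0.4] gap 0.6 j [ 0.07  0.51 -0.09  1.62  0.05  1.02  1.59]
```

View pics/s3.png

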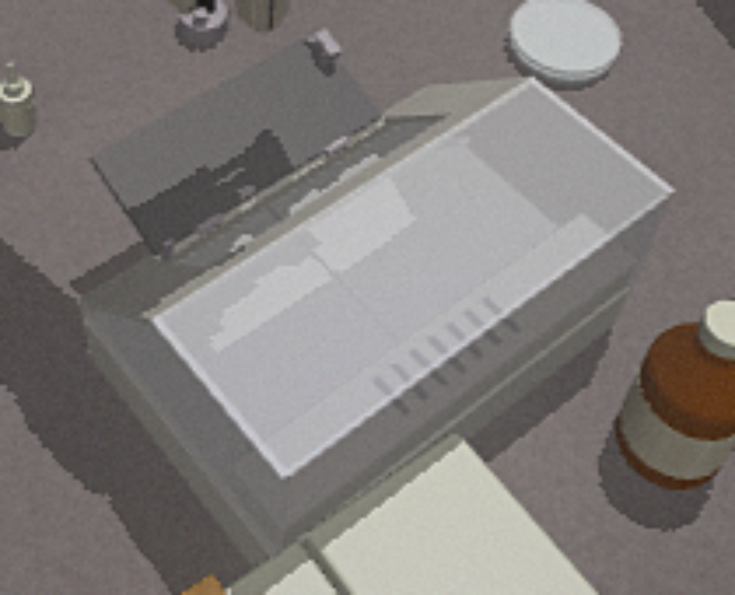

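```bash
python3 -c "
from h import *
plan([423,-230,150],92.97)"
python3 -m inch '[0.02,-0.025,0,0, 0.02,-0.025,0,0, 0.02,-0.025,0,0, 0.02,-0.025,0,0, 0.02,-0.025,0,0, 0.02,-0.025,0,0, 0.02,-0.025,0,0]' -1
```

```text
t 8.18 yaw 93.2 turn 0.27 shift [ 168.3 -192.9   72.4] dist 266.0 rows>= 6.4
now ch [-15.7   1.4 222.1] F [-1.  -0.4 -0.7] gap 0.2 j [ 0.07  0.51 -0.09  1.62  0.05  1.02  1.59]
t: 8.77
tcp_pos: [450.6, -212.2, 222.6]
eef_rot: [-0.028, 1.0, 0.0, -0.001]
force: [1.0, -0.5, -0.1]
finger_gap: 42.1
```

```bash
python3 -m inch '[0.0135,-0.009,0.01,0, 0.0135,-0.009,0.02,0, 0,0,0.02,0, 0,0,0.02,0, 0,0,0,0, 0,0,0,0, 0,0,0,0]'
python3 - <<'E'
from h import *
import cv2
plan([423,-230,24],92.97)
st=readout.read_state(); K,V=wristcam(st); im=cams.snapshot("wrist")[:,:,::-1].copy()
for P in [[423,-230,50],[423,-230,0],[445,-230,50],[401,-230,50],[423,-208,50],[423,-252,50]]:
    q=K@(V@np.append(P,1))[:3]; u=q[:2]/q[2]; print(P,u.round(1)); cv2.drawMarker(im,tuple(int(round(x)) for x in u),(0,0,255),cv2.MARKER_CROSS,8,1)
cv2.imwrite("pics/w4.png",cv2.resize(im,(768,576)))
E
```

```text
t: 9.35
tcp_pos: [426.7, -230.8, 153.7]
eef_rot: [-0.029, 1.0, -0.0, 0.0]
force: [0.7, -0.1, 0.3]
finger_gap: 89.1
t 9.35 yaw 93.3 turn 0.3 shift [  3.8   1.  129.7] dist 130.0 rows>= 3.1
now ch [-180.5 -192.5  153.7] F [ 0.7 -0.1  0.3] gap 89.1 j [ 0.49  0.45 -0.05  1.97  0.04  0.72  2.04]
[423, -230, 50] [258.1 182.6]
[423, -230, 0] [258.  170.8]
[445, -230, 50] [256.6 208.5]
[401, -230, 50] [259.7 155.7]
[423, -208, 50] [285.2 184.1]
[423, -252, 50] [231.1 181.1]
```

View pics/w4.png

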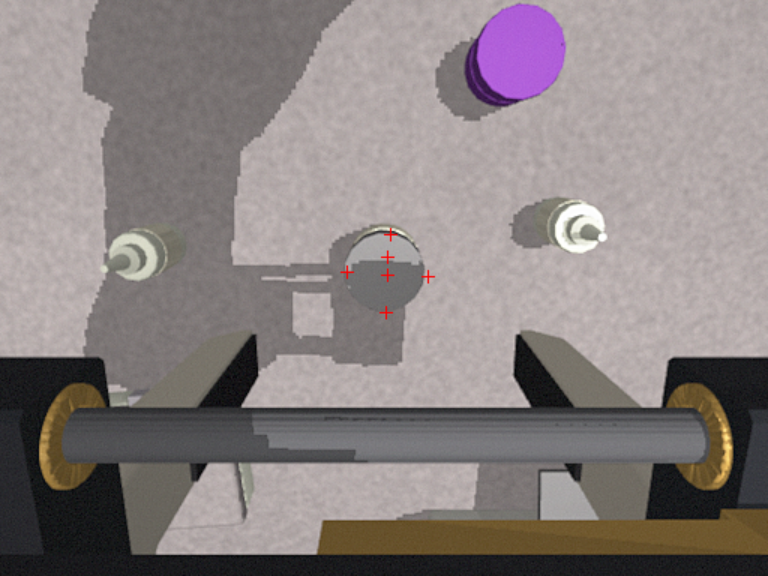

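```bash
python3 -m inch '[0.0047,0,0.02,0, 0,0,0.025,0, 0,0,0.025,0, 0,0,0.025,0, 0,0,0.02,0, 0,0,0.015,0, 0,0,0,0, 0,0,0,0]'
python3 -c "
from h import *
plan([422,-231,24],92.97)"
```

```text
t: 10.07
tcp_pos: [422.0, -231.1, 23.6]
eef_rot: [-0.028, 1.0, -0.0, 0.0]
force: [0.9, 0.6, 0.0]
finger_gap: 92.9
t 10.07 yaw 93.3 turn 0.29 shift [ 0.   0.1 -0.4] dist 0.0 rows>= 0.0
now ch [-185.2 -192.6   23.6] F [0.9 0.6 0. ] gap 92.9 j [ 0.48  0.67 -0.04  2.09  0.06  0.38  2.03]
```

```bash
python3 -m inch '[0,0,0,0, 0,0,0,0, 0,0,0,0, 0,0,0,0, 0,0,0,0, 0,0,0,0, 0,0,0,0]' 1
python3 -c "
from h import *
plan([422,-231,150],92.97)"
```

```text
t: 10.65
tcp_pos: [421.4, -231.1, 23.3]
eef_rot: [-0.028, 1.0, -0.0, 0.0]
force: [-0.3, 0.6, 0.1]
finger_gap: 50.8
t 10.65 yaw 93.2 turn 0.27 shift [  -0.6    0.  -126.7] dist 127.0 rows>= 3.0
now ch [-185.8 -192.5   23.3] F [-0.3  0.6  0.1] gap 50.8 j [ 0.48  0.67 -0.04  2.09  0.06  0.38  2.02]
```

```bash
python3 -m inch '[0,0,0,0, 0,0,0,0, 0,0,0,0, 0,0,0,0, 0,0,-0.01,0, 0,0,-0.02,0, 0,0,-0.03,0, 0,0,-0.035,0, 0,0,-0.035,0, 0,0,-0.03,0]'
python3 -m inch '[0,0,-0.01,0, 0,0,-0.01,0, 0,0,0,0]'
python3 - <<'E'
from h import *
import cv2
st=readout.read_state(); K,V=wristcam(st); im=cams.snapshot("wrist")[:,:,::-1].copy()
cv2.imwrite("pics/w5.png",cv2.resize(im,(768,576)))
im=cams.snapshot("scene")[:,:,::-1]; cv2.imwrite("pics/s5.png",cv2.resize(im,(768,576)))
plan(ch2w([40.5,40,200]),92.97)
E
```

```text
t: 11.48
tcp_pos: [421.2, -230.8, 185.8]
eef_rot: [-0.028, 1.0, -0.0, 0.0]
force: [0.4, -0.8, -1.0]
finger_gap: 43.4
t: 11.73
tcp_pos: [422.2, -231.4, 205.8]
eef_rot: [-0.028, 1.0, -0.001, 0.002]
force: [0.8, 0.1, -0.9]
finger_gap: 43.6
t 11.83 yaw 93.2 turn 0.27 shift [-226.7  232.2    3.3] dist 325.0 rows>= 7.8
now ch [-186.2 -192.2  203.3] F [ 1.   1.1 -0.4] gap 43.3 j [ 0.5   0.37 -0.06  1.92  0.03  0.85  2.05]
```

View pics/w5.png

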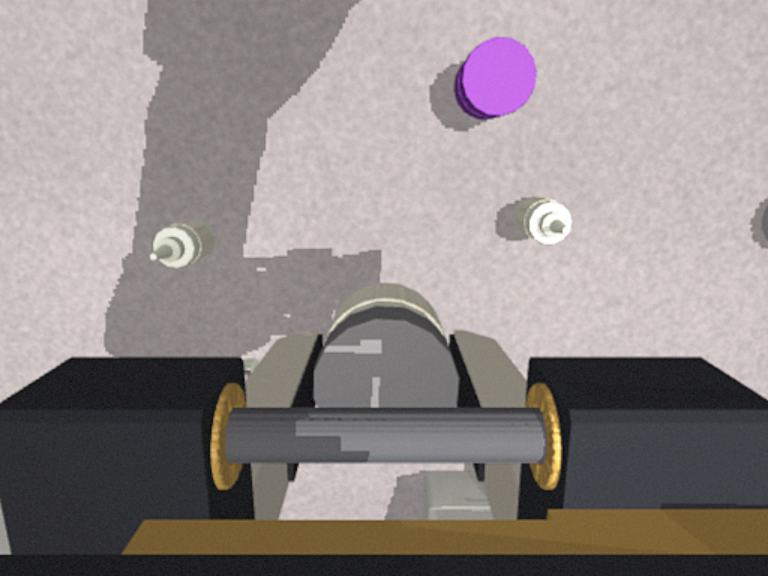

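View pics/s5.png

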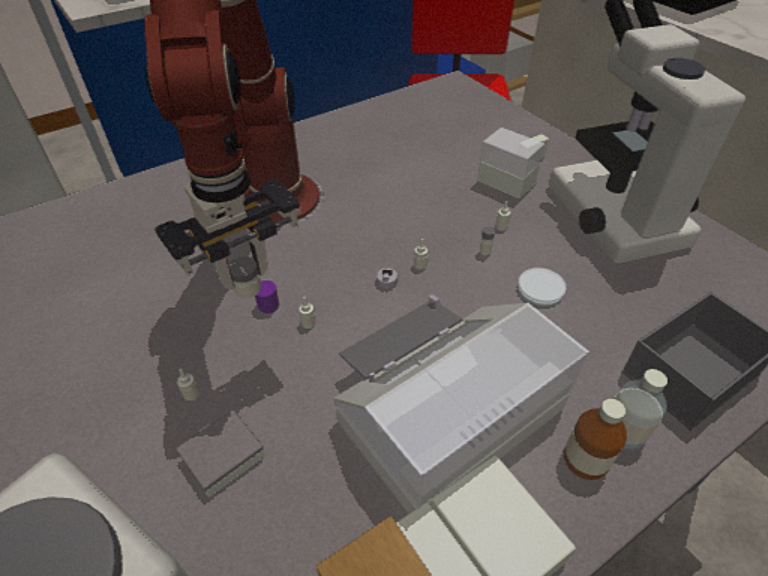

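```bash
python3 -m inch '[-0.02,0.02,0,0, -0.025,0.0255,0,0, -0.025,0.0255,0,0, -0.025,0.0255,0,0, -0.025,0.0255,0,0, -0.025,0.0255,0,0, -0.025,0.0255,0,0, -0.025,0.0255,0,0, -0.02,0.02,0,0, -0.01,0.01,0,0]'
python3 -m inch '[0,0,0,-0.2, 0,0,0,0, 0,0,0,0]'
python3 - <<'E'
from h import *
import cv2
plan(ch2w([40.5,40,140]),92.97)
st=readout.read_state(); K,V=wristcam(st); im=cams.snapshot("wrist")[:,:,::-1].copy()
for P in [port(105,12),port(-105,12),port(105,98),port(-105,98),[0,160,70],[0,-160,70],[88,160,158],[88,-160,158]]:
    q=K@(V@np.append(ch2w(P),1))[:3]; u=q[:2]/q[2]; cv2.drawMarker(im,tuple(int(round(x)) for x in u),(0,0,255),cv2.MARKER_CROSS,8,1)
cv2.imwrite("pics/w6.png",cv2.resize(im,(768,576)))
E
```

```text
t: 12.67
tcp_pos: [634.1, 15.2, 201.0]
eef_rot: [-0.031, 1.0, 0.002, -0.001]
force: [-0.0, 0.5, 0.1]
finger_gap: 43.0
t: 12.92
tcp_pos: [631.8, 7.9, 202.0]
eef_rot: [-0.029, 1.0, -0.001, -0.002]
force: [-0.5, -0.2, -0.9]
finger_gap: 43.7
t 12.92 yaw 93.3 turn 0.37 shift [-4.1  4.8 62. ] dist 62.0 rows>= 1.5
now ch [ 36.6  35.3 202. ] F [-0.5 -0.2 -0.9] gap 43.7 j [-0.    0.6  -0.08  1.5   0.05  1.05  1.53]
```

View pics/w6.png

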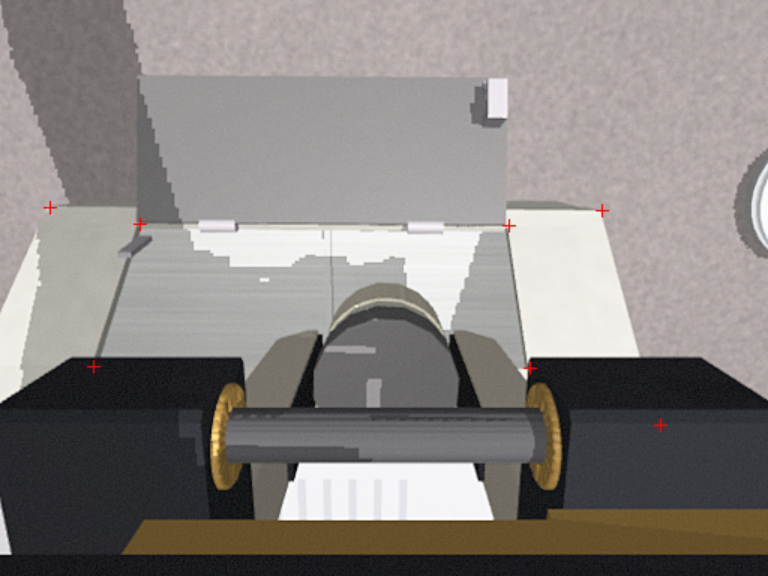

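```bash
python3 -m inch '[-0.002,0.0025,0,-0.2, -0.002,0.0025,0.01,0, 0,0,0.02,0, 0,0,0.02,0, 0,0,0.01,0, 0,0,0,0, 0,0,0,0, 0,0,0,0]'
python3 - <<'E'
from h import *
import cv2
plan(ch2w([40.5,40,74]),92.97)
im=cams.snapshot("scene")[:,:,::-1]; cv2.imwrite("pics/s7.png",cv2.resize(im[180:350,200:410],(0,0),fx=3.5,fy=3.5))
E
```

```text
t: 13.63
tcp_pos: [637.6, 15.0, 144.1]
eef_rot: [-0.032, 0.999, 0.0, 0.001]
force: [-0.2, 0.7, -0.6]
finger_gap: 43.7
t 13.63 yaw 93.6 turn 0.66 shift [ 2.5 -2.1 70.1] dist 70.0 rows>= 1.7
now ch [ 42.8  42.1 144.1] F [-0.2  0.7 -0.6] gap 43.7 j [-0.01  0.67 -0.08  1.55  0.06  0.92  1.52]
```

View pics/s7.png

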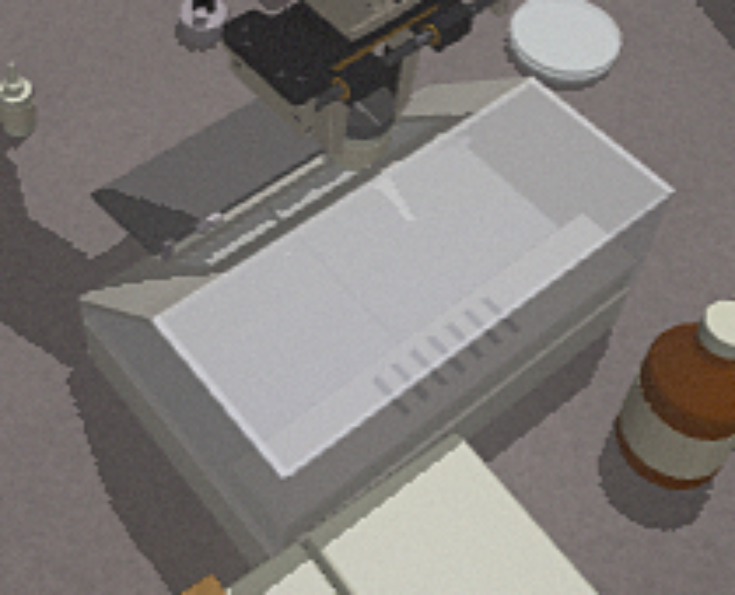

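```bash
python3 -m inch '[0.0022,-0.002,0,0.6, 0,0,0.01,0, 0,0,0.015,0, 0,0,0.015,0, 0,0,0.015,0, 0,0,0.01,0, 0,0,0,0, 0,0,0,0, 0,0,0,0]'
python3 -c "
from h import *
plan(ch2w([40.5,40,74]),92.97)"
```

```text
t: 14.43
tcp_pos: [635.4, 12.9, 78.9]
eef_rot: [-0.026, 1.0, 0.0, 0.001]
force: [0.0, 0.1, -0.7]
finger_gap: 43.6
t 14.43 yaw 93.0 turn 0.07 shift [ 0.  -0.1  4.9] dist 5.0 rows>= 0.1
now ch [40.5 40.1 78.9] F [ 0.   0.1 -0.7] gap 43.6 j [-0.01  0.74 -0.07  1.61  0.07  0.79  1.51]
```

```bash
python3 -m inch '[0,0,0.002,0, 0,0,0.002,0, 0,0,0.001,0, 0,0,0,0, 0,0,0,0]'
python3 -c "
from h import *
plan(ch2w([40.5,40,73.5]),92.97)"
```

```text
t: 14.85
tcp_pos: [634.8, 13.0, 73.3]
eef_rot: [-0.027, 1.0, 0.0, 0.0]
force: [-0.6, 0.7, -0.5]
finger_gap: 43.4
t 14.85 yaw 93.0 turn 0.08 shift [-0.6 -0.2 -0.2] dist 1.0 rows>= 0.0
now ch [39.9 40.2 73.3] F [-0.6  0.7 -0.5] gap 43.4 j [-0.01  0.75 -0.07  1.62  0.07  0.78  1.51]
```

```bash
python3 -m inch '[0,0,0.0007,0, 0,0,0,0, 0,0,0,0]'; python3 -m inch '[0,0,0.0007,0, 0,0,0,0, 0,0,0,0]'
```

```text
t: 15.1
tcp_pos: [634.8, 12.9, 73.3]
eef_rot: [-0.027, 1.0, -0.0, 0.0]
force: [-2.3, -0.2, 6.9]
finger_gap: 43.5
t: 15.35
tcp_pos: [634.8, 12.9, 73.3]
eef_rot: [-0.026, 1.0, -0.0, 0.0]
force: [-2.8, -0.5, 8.8]
finger_gap: 43.5
```

```bash
python3 -m inch '[0,0,-0.001,0, 0,0,0,0, 0,0,0,0]'; python3 -m inch '[0,0,0,0, 0,0,0,0, 0,0,0,0, 0,0,0,0, 0,0,0,0, 0,0,0,0]' -0.33
python3 -m inch '[0,0,-0.006,0, 0,0,-0.015,0, 0,0,-0.025,0, 0,0,-0.03,0, 0,0,-0.03,0, 0,0,-0.03,0]'
python3 - <<'E'
from h import *
import cv2
im=cams.snapshot("wrist")[:,:,::-1].copy(); cv2.imwrite("pics/w8.png",im)
plan([428,283,200],92.97)
plan([428,283,200],60)
E
```

```text
t: 15.6
tcp_pos: [634.8, 12.9, 73.3]
eef_rot: [-0.027, 1.0, -0.0, 0.0]
force: [-2.1, -0.1, 5.9]
finger_gap: 43.4
t: 16.1
tcp_pos: [634.6, 13.0, 72.5]
eef_rot: [-0.027, 1.0, -0.0, -0.0]
force: [-0.2, -0.6, -0.6]
finger_gap: 62.1
t: 16.6
tcp_pos: [634.5, 12.9, 210.6]
eef_rot: [-0.027, 1.0, -0.0, 0.0]
force: [0.1, -0.2, -0.2]
finger_gap: 61.9
t 16.65 yaw 93.0 turn 0.06 shift [196.5 280.4  15.2] dist 343.0 rows>= 8.2
now ch [ 43.6  40.1 217.8] F [ 1.3 -1.1  3.8] gap 61.7 j [-0.01  0.59 -0.08  1.47  0.05  1.07  1.52]
t 16.65 yaw 93.0 turn 33.03 shift [317.4 128.3  15.2] dist 343.0 rows>= 8.2
now ch [ 43.6  40.1 217.8] F [ 1.3 -1.1  3.8] gap 61.7 j [-0.01  0.59 -0.08  1.47  0.05  1.07  1.52]
```

View pics/w8.png

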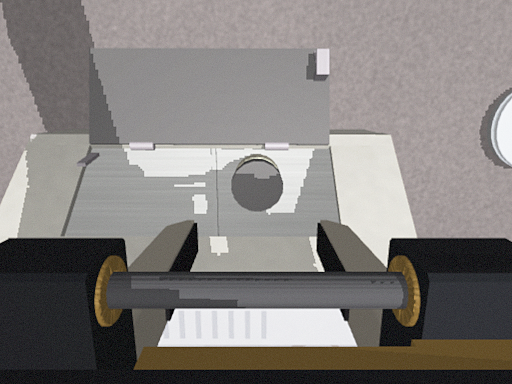

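```bash
python3 -m inch '[0.015,0.02,0,0, 0.02,0.0285,0,0, 0.02,0.0285,0,0, 0.02,0.0285,0,0, 0.02,0.0285,0,0, 0.02,0.0285,0,0, 0.02,0.0285,0,0, 0.02,0.0285,0,0, 0.02,0.0285,0,0, 0.015,0.022,0,0]'
python3 -m inch '[0.006,0.010,0.02,0, 0,0,0.02,0, 0,0,0.01,0, 0,0,0,0, 0,0,0,0, 0,0,0,0]'
python3 - <<'E'
from h import *
import cv2
plan([428,283,32],92.97)
st=readout.read_state(); K,V=wristcam(st); im=cams.snapshot("wrist")[:,:,::-1].copy()
for P in [[428,283,62],[441,283,62],[415,283,62],[428,270,62],[428,296,62]]:
    q=K@(V@np.append(P,1))[:3]; u=q[:2]/q[2]; print(P,u.round(1)); cv2.drawMarker(im,tuple(int(round(x)) for x in u),(0,0,255),cv2.MARKER_CROSS,6,1)
cv2.imwrite("pics/w9.png",cv2.resize(im,(768,576)))
E
```

```text
t: 17.48
tcp_pos: [428.4, 275.1, 209.3]
eef_rot: [-0.028, 1.0, 0.001, -0.0]
force: [0.4, 0.5, 0.1]
finger_gap: 61.9
t: 17.98
tcp_pos: [424.9, 282.4, 159.6]
eef_rot: [-0.026, 1.0, 0.0, 0.001]
force: [-0.0, 0.3, 1.5]
finger_gap: 62.1
t 17.98 yaw 93.0 turn 0.04 shift [ -3.    0.3 127.6] dist 128.0 rows>= 3.1
now ch [-155.8  320.1  159.6] F [-0.   0.3  1.5] gap 62.1 j [-0.55  0.47 -0.12  1.9   0.08  0.77  0.92]
[428, 283, 62] [257.3 192.5]
[441, 283, 62] [256.5 208.1]
[415, 283, 62] [258.2 176.6]
[428, 270, 62] [241.  191.7]
[428, 296, 62] [273.5 193.3]
```

View pics/w9.png

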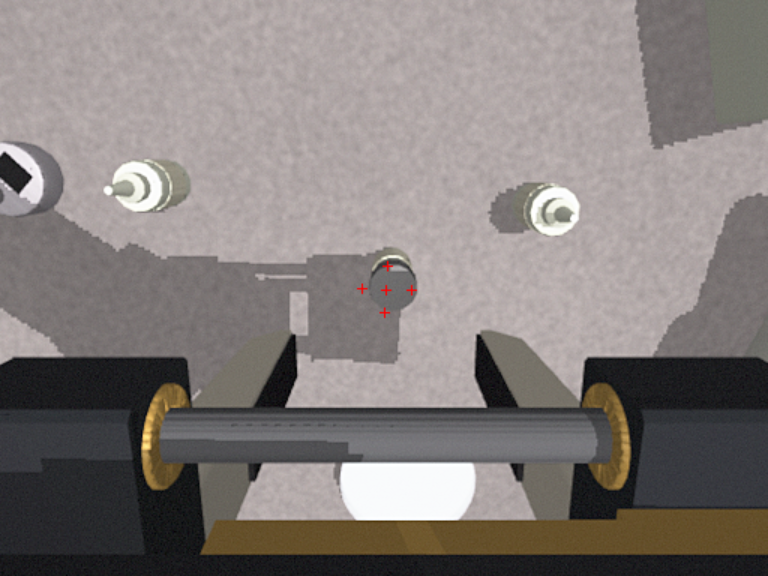

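```bash
python3 -m inch '[-0.0017,0.0043,0.02,0, 0,0,0.025,0, 0,0,0.025,0, 0,0,0.025,0, 0,0,0.02,0, 0,0,0.0125,0, 0,0,0,0, 0,0,0,0]'
python3 -c "
from h import *
plan([426.5,286.7,32],92.97)"
```

```text
t: 18.7
tcp_pos: [426.1, 286.6, 31.6]
eef_rot: [-0.026, 1.0, 0.0, 0.0]
force: [1.0, -0.6, -0.4]
finger_gap: 62.1
t 18.7 yaw 93.0 turn 0.04 shift [-0.4  0.1 -0.4] dist 1.0 rows>= 0.0
now ch [-154.3  324.3   31.6] F [ 1.  -0.6 -0.4] gap 62.1 j [-0.58  0.68 -0.08  1.99  0.12  0.47  0.88]
```

```bash
python3 -m inch '[0,0,0,0, 0,0,0,0, 0,0,0,0, 0,0,0,0, 0,0,0,0, 0,0,0,0, 0,0,0,0, 0,0,0,0, 0,0,0,0, 0,0,0,0]' 1
```

```text
t: 19.53
tcp_pos: [425.7, 286.6, 31.5]
eef_rot: [-0.027, 1.0, 0.0, 0.0]
force: [-0.6, -0.3, 2.9]
finger_gap: 25.4
```

```bash
python3 -m inch '[0,0,-0.01,0, 0,0,-0.02,0, 0,0,-0.03,0, 0,0,-0.035,0, 0,0,-0.035,0, 0,0,-0.03,0, 0,0,-0.02,0, 0,0,0,0, 0,0,0,0]'
python3 - <<'E'
from h import *
import cv2
im=cams.snapshot("wrist")[:,:,::-1].copy(); cv2.imwrite("pics/w10.png",im)
plan(ch2w([40.5,-42,212]),92.97)
E
```

```text
t: 20.28
tcp_pos: [425.7, 286.6, 212.3]
eef_rot: [-0.027, 1.0, 0.001, 0.001]
force: [-0.3, 0.4, -0.5]
finger_gap: 25.2
t 20.33 yaw 93.0 turn 0.07 shift [-195.9 -365.7   -1. ] dist 415.0 rows>= 9.9
now ch [-155.5  323.7  210.9] F [ 0.7 -1.2 -1. ] gap 25.8 j [-0.55  0.41 -0.12  1.82  0.06  0.91  0.92]
```

View pics/w10.png

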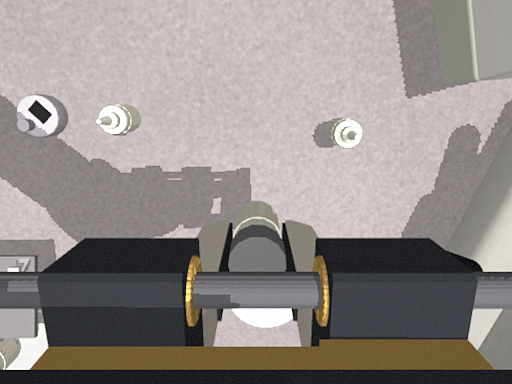

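Tube is held upright between the pads (image around 258,245). Carry it to the right bay.

```bash
python3 -m inch '[-0.01,-0.019,0,0, -0.015,-0.028,0,0, -0.015,-0.028,0,0, -0.015,-0.028,0,0, -0.015,-0.028,0,0, -0.015,-0.028,0,0, -0.015,-0.028,0,0, -0.015,-0.028,0,0, -0.015,-0.028,0,0, -0.015,-0.028,0,0]'
python3 -m inch '[-0.015,-0.028,0,0, -0.015,-0.028,0,0, -0.012,-0.0225,0,0, -0.0085,-0.016,0,0, 0,0,0,0, 0,0,0,0, 0,0,0,0, 0,0,0,0]'
python3 -c "
from h import *
plan(ch2w([41,-42,152]),92.97)"
```

```text
t: 21.17
tcp_pos: [583.9, 22.0, 208.8]
eef_rot: [-0.027, 1.0, -0.0, -0.003]
force: [0.2, 0.6, -1.1]
finger_gap: 25.5
t: 21.83
tcp_pos: [639.3, -65.6, 210.5]
eef_rot: [-0.028, 1.0, 0.001, -0.001]
force: [-0.2, -0.0, -0.4]
finger_gap: 25.3
t 21.83 yaw 93.2 turn 0.24 shift [-0.8 -3.5 58.5] dist 59.0 rows>= 1.4
now ch [ 40.4 -38.6 210.5] F [-0.2 -0.  -0.4] gap 25.3 j [ 0.11  0.61 -0.07  1.45  0.04  1.08  1.66]
```

```bash
python3 -m inch '[-0.001,-0.0035,0,0.2, 0,0,0.015,0, 0,0,0.02,0, 0,0,0.02,0, 0,0,0.005,0, 0,0,0,0, 0,0,0,0, 0,0,0,0]'
python3 - <<'E'
from h import *
import cv2
plan(ch2w([41,-42,82]),92.97)
im=cams.snapshot("wrist")[:,:,::-1].copy(); cv2.imwrite("pics/w11.png",im)
E
```

```text
t: 22.5
tcp_pos: [642.4, -71.3, 152.8]
eef_rot: [-0.025, 1.0, -0.0, 0.001]
force: [0.0, 0.3, 1.2]
finger_gap: 25.2
t 22.5 yaw 92.9 turn -0.11 shift [ 2.4  2.5 70.8] dist 71.0 rows>= 1.7
now ch [ 43.2 -44.4 152.8] F [0.  0.3 1.2] gap 25.2 j [ 0.12  0.67 -0.07  1.52  0.05  0.95  1.65]
```

View pics/w11.png

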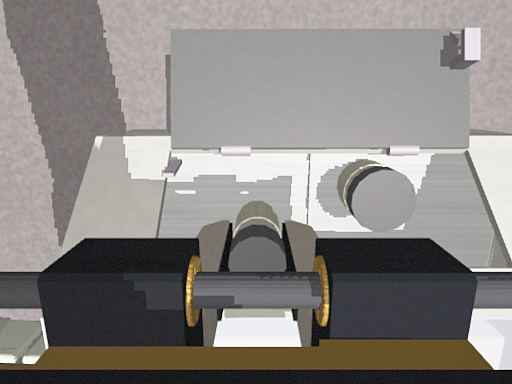

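```bash
python3 -m inch '[0.0022,0.002,0.005,0, 0,0,0.015,0, 0,0,0.015,0, 0,0,0.015,0, 0,0,0.01,0, 0,0,0.006,0, 0,0,0,0, 0,0,0,0]'
python3 -c "
from h import *
plan(ch2w([41,-42,81.5]),92.97)"
```

```text
t: 23.22
tcp_pos: [639.4, -69.6, 85.5]
eef_rot: [-0.025, 1.0, -0.0, 0.0]
force: [0.0, 0.1, -1.4]
finger_gap: 25.0
t 23.22 yaw 92.8 turn -0.13 shift [-0.8  0.6  4. ] dist 4.0 rows>= 0.1
now ch [ 40.2 -42.6  85.5] F [ 0.   0.1 -1.4] gap 25.0 j [ 0.11  0.74 -0.06  1.58  0.06  0.81  1.64]
```

```bash
python3 -m inch '[0,0,0.002,0, 0,0,0.001,0, 0,0,0,0, 0,0,0,0]';python3 -m inch '[0,0,0.001,0, 0,0,0,0, 0,0,0,0]';
```

```text
t: 23.55
tcp_pos: [639.3, -69.7, 82.6]
eef_rot: [-0.025, 1.0, -0.0, 0.0]
force: [-0.4, 0.2, -0.6]
finger_gap: 25.6
t: 23.8
tcp_pos: [639.5, -69.7, 81.6]
eef_rot: [-0.025, 1.0, -0.0, 0.0]
force: [-0.5, 0.1, 0.5]
finger_gap: 25.2
```

```bash
python3 -m inch '[0,0,0.0005,0, 0,0,0,0, 0,0,0,0]'; python3 -m inch '[0,0,0,0, 0,0,0,0, 0,0,0,0, 0,0,0,0, 0,0,0,0, 0,0,0,0]' 0.0
python3 -m inch '[0,0,-0.005,0, 0,0,-0.012,0, 0,0,-0.02,0, 0,0,-0.03,0, 0,0,-0.03,0, 0,0,-0.03,0, 0.02,0,-0.02,0, 0.03,0,0,0, 0.03,0,0,0, 0.03,0,0,0]'
python3 -m inch '[0,0,0,0, 0,0,0,0, 0,0,0,0]'
python3 - <<'E'
from h import *
import cv2
st=readout.read_state(); K,V=wristcam(st)
im=cams.snapshot("wrist")[:,:,::-1].copy(); cv2.imwrite("pics/w12.png",im)
for nm,P in [("jar",[40.5,40,100]),("tube",[40.5,-42,112])]:
    q=K@(V@np.append(ch2w(P),1))[:3]; print(nm,"expected cap px",(q[:2]/q[2]).round(1))
im=cams.snapshot("scene")[:,:,::-1]; cv2.imwrite("pics/s12.png",cv2.resize(im[130:350,100:410],(0,0),fx=2.5,fy=2.5))
t=cams.snapshot("top")[:,:,::-1]; cv2.imwrite("pics/t12.png",t)
print(readout.read_state()["force"],readout.read_state()["t"])
E
```

```text
t: 24.05
tcp_pos: [639.5, -69.7, 81.6]
eef_rot: [-0.025, 1.0, -0.0, 0.001]
force: [-1.3, -0.7, 4.8]
finger_gap: 25.3
t: 24.55
tcp_pos: [638.9, -69.6, 80.5]
eef_rot: [-0.025, 1.0, 0.0, -0.0]
force: [0.2, -0.7, -0.2]
finger_gap: 46.5
t: 25.38
tcp_pos: [528.4, -75.1, 229.5]
eef_rot: [-0.025, 1.0, -0.0, 0.001]
force: [-0.3, -0.7, 0.7]
finger_gap: 46.6
t: 25.63
tcp_pos: [530.4, -75.1, 229.1]
eef_rot: [-0.025, 1.0, -0.0, 0.002]
force: [1.0, 0.2, 0.0]
finger_gap: 46.7
jar expected cap px [342.6 290.3]
tube expected cap px [257.7 297.3]
[-0.67314992  0.88248149 -0.02423271] 25.7833
```

View pics/w12.png

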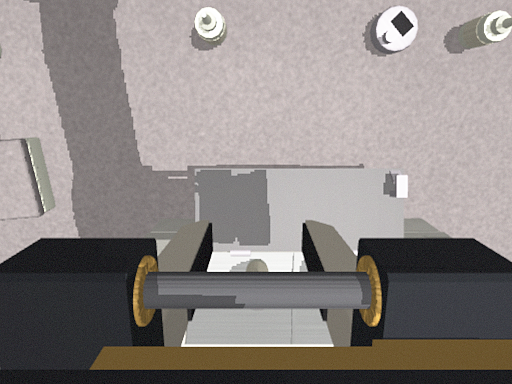

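View pics/s12.png

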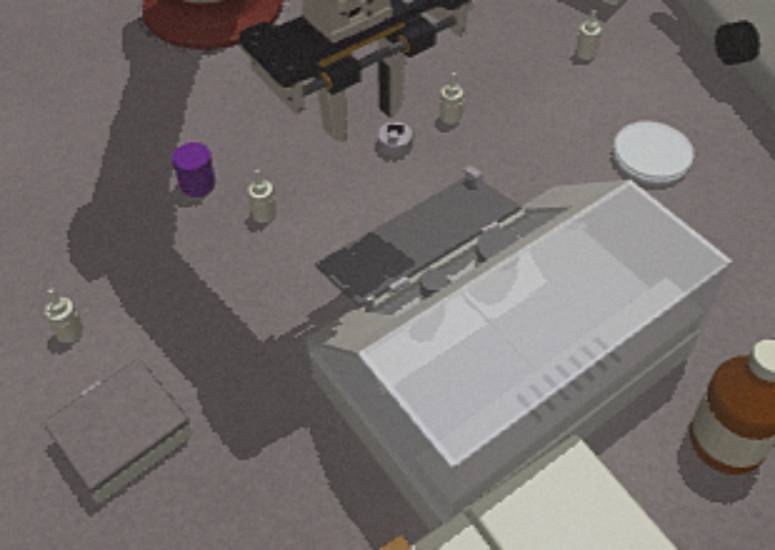

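View pics/t12.png

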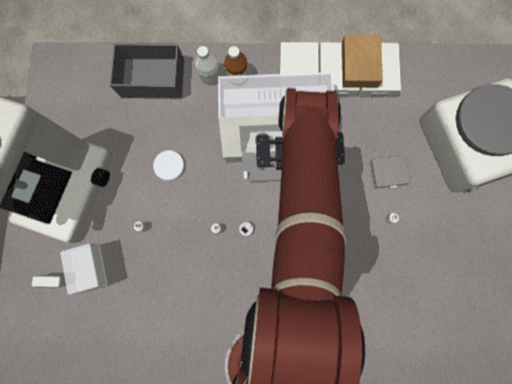

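```bash
python3 -m inch '[-0.03,0.01,-0.01,0, -0.03,0.01,0,0, -0.03,0.01,0,0, -0.02,0.01,0,0, 0,0,0,0, 0,0,0,0, 0,0,0,0]'
python3 - <<'E'
from h import *
import cv2
st=readout.read_state(); K,V=wristcam(st)
im=cams.snapshot("wrist")[:,:,::-1].copy()
for nm,P in [("jar",[40.2,40.2,100]),("tube",[40.2,-42.4,112]),("jarfoot",[40,40,50]),("tubefoot",[40,-42,50])]:
    q=K@(V@np.append(ch2w(P),1))[:3]; u=q[:2]/q[2];print(nm,"expected px",u.round(1)); cv2.drawMarker(im,tuple(int(round(x)) for x in u),(0,0,255),cv2.MARKER_CROSS,8,1)
cv2.imwrite("pics/w13.png",cv2.resize(im,(768,576)))
E
```

```text
t: 26.37
tcp_pos: [636.8, -30.2, 237.1]
eef_rot: [-0.025, 1.0, -0.0, -0.001]
force: [-0.2, -0.3, 0.2]
finger_gap: 47.0
jar expected px [304.6 179. ]
tube expected px [212.1 182.1]
jarfoot expected px [298.  168.7]
tubefoot expected px [220.  168.9]
```

View pics/w13.png

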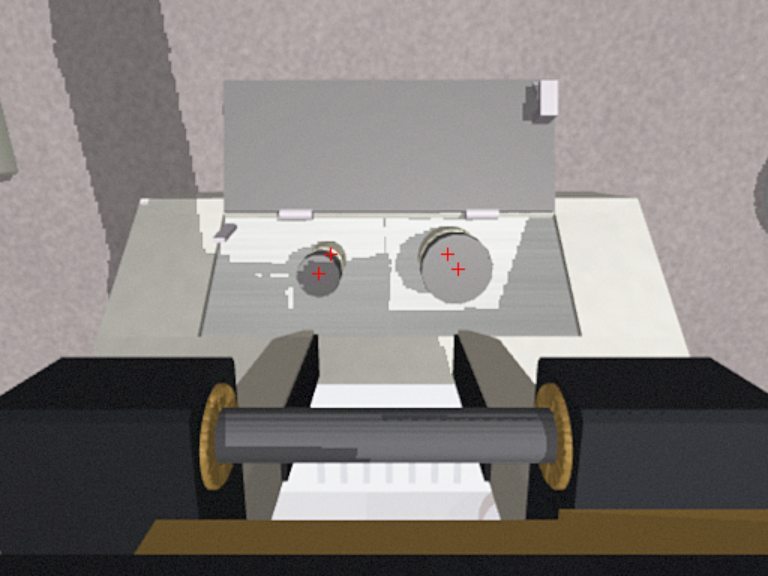

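```bash
python3 -c "
from cell import job_done
print(job_done())"
```

```text
the job is handed in; nothing more can be done
None
```

The job is handed in at about 26.4 s of the 72 s; no verdict was reported.

**What I did:**
- I pushed the hatch in with the shut fingers to its stop. The measured force reached about 31 N at the stop.
- It popped ajar. I then swung it past vertical from behind, and it fell fully open.
- I set the squat jar on the chamber floor in the left bay (chamber x ≈ 40, y ≈ +40 mm). It touched the floor at the expected height with up to about 9 N, and I released it there.
- I set the slim tube in the right bay in the same way (x ≈ 40, y ≈ -42 mm), with about 5 N on the floor.

**Last checks:**
- The final wrist picture shows the hatch open and both containers standing upright, with their caps within about 2 pixels of where I predicted.
- The gripper was about 80 mm above the roof, measuring only noise (about 0.4 N) and touching nothing.
- The dropper bottles and other bystanders I could see looked unmoved. I judged this by eye and did not measure it.
- I saw no force suggesting contact with the rim, but there was no direct reading of the rim itself.
- The first camera estimate of the tube was about 4 mm off sideways. I corrected it from the wrist picture before gripping.

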